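# Stack the washed boards to dry with spacers

### The job

Stack the washed boards to air on the blue drip tray: lay the dark board lengthwise on the tray's ribs with its blade centred, then the two spacer sticks centred square across its blade, about midway between the blade's middle and its ends (red-ended stick on the handle half, green-ended on the other), and last the light board on both sticks, its blade straight over the dark blade, its handle either way. Keep everything the same side up, and do not shift the tin or the garlic bulb.

Things in the scene. Friction and masses are not known exactly. Their poses are not given: they have to be found in the camera images.
- tray_top (a point): blue drip tray, fixed to the worktop, 190 long (x) x 112 wide (y); rim 9 high; four ribs across it, 90 wide, spread over 140 of its length, stand higher than the rim: their tops are 14 above the worktop. This point: centre of the tray at the height of the rib tops. x axis: along the tray; z up. The light board, when stacked, lies 34 above the dark one (18 board + 16 stick)
- dark_board_center (a point): dark brown paddle-shaped serving board lying flat: rectangular blade 140 long x 56 wide x 18 thick, and a 24 wide handle that sticks out 53 beyond one end of the blade (193 over all), about 130 g. This point: centre of the blade, half-way up (9 above its underside). x axis: along the board towards the handle; y: across its width; z up. At the start it lies on the black glass hob, whose top is 5 above the worktop
- light_board_center (a point): pale wooden paddle-shaped serving board lying flat: rectangular blade 140 long x 56 wide x 18 thick, and a 24 wide handle that sticks out 53 beyond one end of the blade (193 over all), about 130 g. This point: centre of the blade, half-way up (9 above its underside). x axis: along the board towards the handle; y: across its width; z up. At the start it lies on the black glass hob, whose top is 5 above the worktop
- red_stick_center (a point): square wooden spacer stick, 16 x 16 in section and 96 long, with red end caps (each 18 long), lying flat, about 30 g. This point: its centre, half-way up (8 above its underside). y axis: along its length; z up. At the start it lies on the worktop
- green_stick_center (a point): square wooden spacer stick, 16 x 16 in section and 96 long, with green end caps (each 18 long), lying flat, about 30 g. This point: its centre, half-way up (8 above its underside). y axis: along its length; z up. At the start it lies on the worktop
- tin: green food tin, 75 in diameter, 58 high, standing on the hob near the boards; a bystander. Origin: centre of its underside
- garlic: white garlic bulb, about 50 across and 51 high, lying on the worktop near the sticks; a bystander. Origin: under its centre
Mind the look-alikes: they are no part of the job. Leave any purple or yellow look-alike of the part that bears red_stick_center alone.

How it is judged:
By the outcome, as a careful person would: the job done as asked, in the order asked, and still so for the second after the job is handed in, with the robot touching nothing.
It also fails if it takes over 96 s, if anything falls off the work surface, if the arm or the gripper's body presses on something with over 40 N, if the wrist force passes 120 N, or if a joint passes its speed limit or range.

### The arm

A 7-joint arm with a two-finger parallel gripper is mounted at the origin on a cart in front of the work surface, level with it; the furniture and walls round the work are solid. World frame = base frame: x ahead of the robot, y to its left, z up, the work surface at z = 0. Lengths are in m, angles in rad, forces in N, time in s.
With the tool pointing down it reaches from about 0.425 to 0.925 m from the base axis. Payload 6.8 kg.
Tool frame: the origin (TCP) lies on the front face of the gripper's body, between the roots of the fingers; the fingertips stand 73 mm ahead of it and the grasp point (between the pads) lies 54 mm ahead of it (env.nose_length is the distance from the TCP to the fingertips, in m); z points along the fingers, y is the line along which they close (so a half turn about z gives the same grasp; the last joint's range is limited). The gripper opens to 85 mm and grips with 20 to 120 N. Pads are 22 mm wide; open, the fingers measure 114 mm over their backs; the gripper's body (76 mm by 85 mm) begins 54 mm behind the grasp point. The pads swing forward as they close: fully open they stand 13 mm farther back than shut.
Start: joints at [-1.393, 0.477, 0.022, 1.555, -0.011, 1.109, -0.083], TCP at [0.19, 0.648, 0.304] pointing down, gripper open.
Joint ranges: [-2.96, 2.96], [-0.34, 2.1], [-1.41, 1.46], [0.24, 2.44], [-1.37, 4.51], [0.17, 1.92], [-2.96, 2.96]. Speed limits (rad/s): [2.39, 2.39, 3.14, 3.14, 3.14, 3.14, 3.14].

### API

Orientations are given as a unit quaternion [w, x, y, z].
In Python, from cell import env, kin, camera, calibration, job gives the robot as it stands. The module is installed in compiled form; this text tells all that it offers. Calls block until the motion is done:
- env.reach(position, orientation): joint-space move of the TCP to a pose.
- env.movel(position, velocity=0.15, rot=None, stop_force=None): straight line of the TCP; rot=None keeps the orientation; velocity is the mean speed in m/s. With stop_force (N) it stops when the force on the tool has changed by that much, and returns True; else False.
- env.goto_joints(angles): joint-space move.
- env.grip(opening, f_grip=None): finger opening in m; f_grip is the grip in N (None keeps the last); returns when the fingers have stopped.
- env.dwell(seconds).
- kin.inverse_kinematics(position, orientation): joint angles nearest the present ones, or None.
- env.get_state(): the state.
- camera(name): name is "scene" or "top"; returns (picture, depth): 480x640x3 uint8, blue, green, red; 480x640 float32, m along the optical axis (not along the pixel's ray), 0 where there is no reading.
- calibration(name): a dict with "fx", "fy", "cx", "cy" (pixels), "k1" (the pictures are not rectified: a ray, as slopes to the right and down, at radius r is drawn at 1 + k1 r^2 times it, then the intrinsics apply), "rvec" (rotation vector, rad) and "tvec" (3), from world to camera coordinates, as OpenCV has them. Camera axes: x right, y down, z forward; pixel columns grow to the right and rows downward; lengths in m; the calibration is good to about 2 mm. A picture is of the moment at which its call begins. calibration takes no time and is no camera call.
A pose or a line that the arm cannot do raises env.PlanningError and nothing moves.
- job.job_done(): hands the job in; it is judged then, once.
The state is a dict: "time": time; "qpos": joint angles; "joint_velocities": joint speeds; "joint_torque": joint torques, N m; "tcp_pos": TCP position; "orientation": TCP orientation; "force": force on the tool from outside, world axes, zero at the start; "torque": the same for the moment, N m; "opening": finger opening in m; "gripper_force": force on a finger pad.
Only numpy, scipy, OpenCV 4.12 (cv2) and the standard library are available. Lean on these libraries where they do the work, as an engineer would, in place of code of your own. Each camera call takes 0.05 s, during which the arm holds its last target. There are 200 camera calls.

## Working session

There is one attempt and no reset: what is moved stays moved. The work goes in short steps, each a Python script; the robot and the scene stay as the last script left them, time stands still between calls to the robot, and variables do not carry over. Pictures are saved under pics/ and viewed, at most 14 in all, crops included, and the job is handed in when it is done.

```bash
mkdir -p pics; python3 - <<'E'
from cell import env,kin,camera,calibration,job
import cv2,numpy as np
for n in("scene","top"):
    p,d=camera(n);cv2.imwrite(f"pics/{n}0.png",p);np.save(f"{n}0d.npy",d)
    c=calibration(n);print(n,c, "campos",-cv2.Rodrigues(np.array(c["rvec"],float))[0].T@np.array(c["tvec"]).ravel())
print(env.get_state())
E
```

```text
scene {'fx': 477.9762868340285, 'fy': 477.9762868340285, 'cx': 322.12949388803116, 'cy': 240.65228893233768, 'k1': -0.04230366730909878, 'rvec': array([ 0.68139813, -2.47866427,  1.29233304]), 'tvec': array([0.48673585, 0.13022869, 1.06840967])} campos [-0.01079401  0.93440715  0.72259069]
top {'fx': 555.8224894981163, 'fy': 555.8224894981163, 'cx': 329.5930940712115, 'cy': 234.346952711565, 'k1': -0.1743291380392094, 'rvec': array([ 2.1075635 , -2.10630702,  0.2416056 ]), 'tvec': array([0.13746089, 0.51020839, 1.37166284])} campos [0.19582291 0.14686607 1.4493967 ]
{'time': 0.1, 'qpos': array([-1.39308254,  0.47772774,  0.02231199,  1.55633397, -0.01151061,
        1.10929846, -0.08311506]), 'joint_velocities': array([ 0.00150542, -0.00022242,  0.00011196, -0.0035661 ,  0.00113351,
       -0.00131067, -0.00026217]), 'joint_torque': array([ 4.57763497e-03, -5.97762930e+01,  1.61358386e+00, -2.81955045e+01,
        1.27685085e-02,  5.04531810e-03,  1.88757554e-05]), 'tcp_pos': array([0.19017534, 0.64723117, 0.30302319]), 'orientation': array([-6.91574707e-05,  1.42407233e-01,  9.89807813e-01, -8.17130351e-04]), 'force': array([-0.76130905,  0.00845102,  0.25626956]), 'torque': array([-0.00620349, -0.03458918,  0.05123646]), 'gripper_force': 0.0, 'opening': 0.08543847684664094}
```

View pics/top0.png

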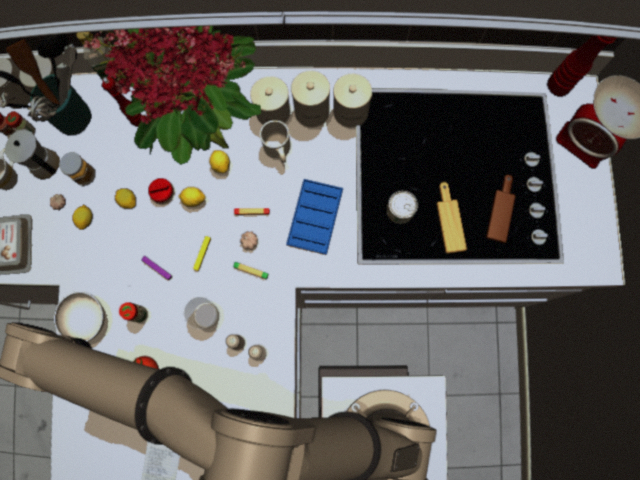

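View pics/scene0.png

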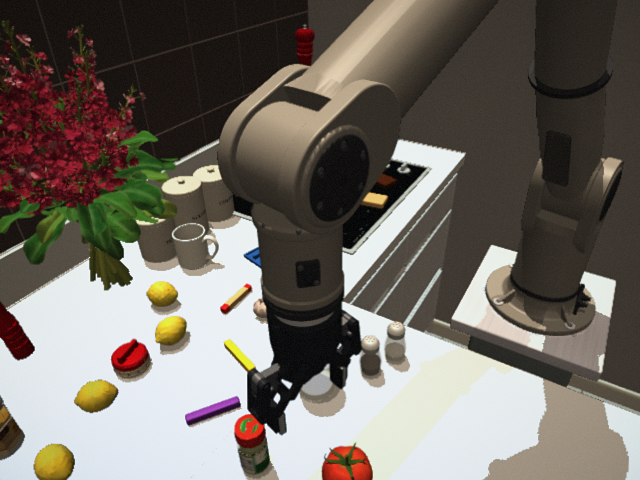

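The top view shows these pixel positions: tray (315,216), dark board (502,210), light board (452,218), tin (403,206), red stick (252,211), green stick (251,270), garlic (249,240). The scene view is mostly blocked by the arm. I'll measure from the top view, rectified to each part's top plane.

```bash
cat > h.py <<'E'
import cv2,numpy as np
from cell import env,kin,camera,calibration,job
def ortho(img,z,x0,x1,y0,y1,name="top",s=1000):
    """1 mm/px view of plane z; row=(x1-x)*s, col=(y1-y)*s"""
    c=calibration(name);R=cv2.Rodrigues(np.array(c["rvec"],float))[0];t=np.array(c["tvec"],float).ravel()
    H,W=int((x1-x0)*s),int((y1-y0)*s);r,q=np.mgrid[0:H,0:W]
    P=np.stack([x1-r/s,y1-q/s,np.full(r.shape,z)],-1)@R.T+t
    u,v=P[...,0]/P[...,2],P[...,1]/P[...,2];k=1+c["k1"]*(u*u+v*v)
    return cv2.remap(img,(c["fx"]*u*k+c["cx"]).astype(np.float32),(c["fy"]*v*k+c["cy"]).astype(np.float32),cv2.INTER_LINEAR)
def rect(mask,x1,y1,s=1000):
    cs,_=cv2.findContours(mask,cv2.RETR_EXTERNAL,cv2.CHAIN_APPROX_NONE)
    c=max(cs,key=cv2.contourArea);b=cv2.boxPoints(cv2.minAreaRect(c))
    e=sorted([b[1]-b[0],b[2]-b[1]],key=np.linalg.norm)
    ctr=b.mean(0);L=e[1];yaw=np.arctan2(-L[0],-L[1])  # dx=-row, dy=-col
    yaw=(yaw+np.pi/2)%np.pi-np.pi/2
    return np.array([x1-ctr[1]/s,y1-ctr[0]/s]),yaw,np.linalg.norm(e[1]),np.linalg.norm(e[0])
def hsvmask(img,lo,hi): return cv2.inRange(cv2.cvtColor(img,cv2.COLOR_BGR2HSV),lo,hi)
E
python3 - <<'E'
from h import *
p=cv2.imread("pics/top0.png")
X0,X1,Y0,Y1=.35,.75,-.45,.5
a=ortho(p,.023,X0,X1,Y0,Y1);cv2.imwrite("pics/o23.png",cv2.resize(a,(800,337)))
E
```

```text
(no output)
```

View pics/o23.png

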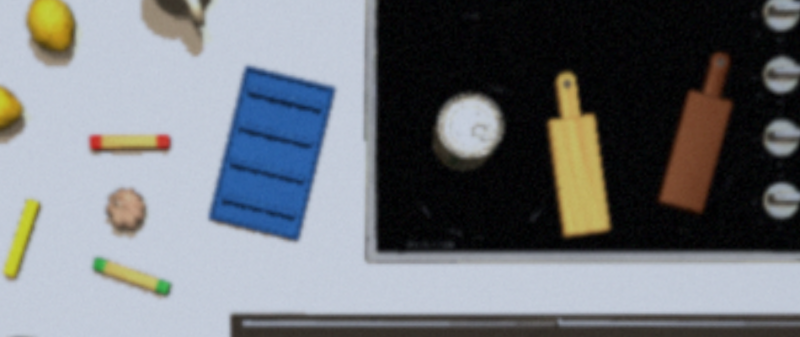

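The rectified view clearly shows (in 0.84 px/mm) the tray at (272,153), light board (579,175), dark board (696,152), red stick (130,143) and green stick (131,276). Next: segment each one.

```bash
cat >> h.py <<'E'
def win(img,z,cx,cy,h=.13):
    return ortho(img,z,cx-h,cx+h,cy-h,cy+h),cx+h,cy+h
def blade(img,z,cx,cy,lo,hi,h=.13):
    """blade centre, yaw towards handle, sizes"""
    a,x1,y1=win(img,z,cx,cy,h);m=hsvmask(a,lo,hi)
    n,l,s,_=cv2.connectedComponentsWithStats(m);m=np.uint8(l==1+s[1:,4].argmax())*255
    o=cv2.morphologyEx(m,cv2.MORPH_OPEN,np.ones((39,39))if 0 else cv2.getStructuringElement(cv2.MORPH_ELLIPSE,(37,37)))
    c,yaw,L,W=rect(o,x1,y1)
    ys,xs=np.nonzero(m);com=np.array([x1-ys.mean()/1e3,y1-xs.mean()/1e3])
    if (com-c)@[np.cos(yaw),np.sin(yaw)]<0: yaw+=np.pi
    return c,yaw,L,W,com
E
python3 - <<'E'
from h import *
np.set_printoptions(precision=4,suppress=True)
p=cv2.imread("pics/top0.png")
def at(u,v): return .75-v/842,.5-u/842
for n,u,v,lo in(("light",579,175,(10,70,60)),("dark",696,152,(0,70,25))):
    print(n,blade(p,.023,*at(u,v),lo,(30,255,255)))
a,x1,y1=win(p,.009,*at(272,153));print("tray",rect(hsvmask(a,(100,120,60),(125,255,255)),x1,y1))
for n,u,v in(("red",130,143),("green",131,276)):
    a,x1,y1=win(p,.016,*at(u,v),.062);hs=cv2.cvtColor(a,cv2.COLOR_BGR2HSV)
    m=cv2.morphologyEx(np.uint8((hs[...,1]>90)*255),cv2.MORPH_OPEN,np.ones((7,7)))
    print(n,rect(m,x1,y1))
# depth check: world heights on tops
d=np.load("top0d.npy");c=calibration("top")
for u,v in((452,225),(502,215),(315,210),(252,211),(251,270),(403,206),(480,230),(350,250)):
    q=cv2.undistortPoints(np.array([[[u,v]]],float),np.array([[c["fx"],0,c["cx"]],[0,c["fy"],c["cy"]],[0,0,1]]),np.array([c["k1"],0,0,0.]))[0,0]
    z=np.median(d[v-1:v+2,u-1:u+2]);R=cv2.Rodrigues(c["rvec"])[0];print((u,v),R.T@(np.array([q[0]*z,q[1]*z,z])-c["tvec"].ravel()))
E
```

```text
light (array([ 0.5459, -0.1867], dtype=float32), np.float32(0.13944006), np.float32(150.92429), np.float32(60.14734), array([ 0.5556, -0.1853]))
dark (array([ 0.5742, -0.3264], dtype=float32), np.float32(-0.26791036), np.float32(150.6807), np.float32(59.428955), array([ 0.5832, -0.3288]))
tray (array([0.5719, 0.1777], dtype=float32), np.float32(-0.24084651), np.float32(186.85004), np.float32(108.32432))
red (array([0.5827, 0.3471], dtype=float32), np.float32(-1.5707964), np.float32(95.0), np.float32(17.0))
green (array([0.4232, 0.3451], dtype=float32), np.float32(1.2322408), np.float32(94.350105), np.float32(15.05191))
(452, 225) [ 0.5439 -0.1893  0.0221]
(502, 215) [ 0.5717 -0.3286  0.0239]
(315, 210) [0.5883 0.1767 0.0069]
(252, 211) [0.5834 0.3454 0.0147]
(251, 270) [0.4236 0.3432 0.0146]
(403, 206) [ 0.5852 -0.0533  0.0602]
(480, 230) [ 0.5341 -0.2698  0.0059]
(350, 250) [0.4802 0.0832 0.0006]
```

```bash
cat >> h.py <<'E'
from math import *
T=np.array([.5719,.1777]);TY=-.2408
def quat(a): return [0,cos(a/2),sin(a/2),0]
def orient(xy,z,yaw):
    """of the two equal grasps, the one with the last joint nearest mid range"""
    best=None
    for a in(yaw,yaw+pi):
        q=kin.inverse_kinematics([*xy,z],quat(a))
        if q is not None and (best is None or abs(q[6])<best[0]): best=(abs(q[6]),quat(a))
    return best[1]
def over(xy,yaw,z=.22):
    env.reach([*xy,z],orient(xy,z,yaw))
def pick(xy,yaw,z,opening,f,o0):
    env.grip(opening);over(xy,yaw)
    env.movel([*xy,z+.05],.25);hit=env.movel([*xy,z],.06,stop_force=15)
    env.grip(o0,f);s=env.get_state();print("hit",hit,"open",s["opening"],"F",s["gripper_force"],"z",s["tcp_pos"],s["force"])
    env.movel([*xy,.24],.2);s=env.get_state();print("lifted",s["opening"],s["gripper_force"],s["time"])
def place(xy,yaw,z,opening):
    over(xy,yaw,.24);env.movel([*xy,z+.03],.2)
    hit=env.movel([*xy,z-.003],.03,stop_force=4);s=env.get_state();print("contact",hit,s["tcp_pos"],"want z",z)
    env.grip(opening);env.movel([*xy,.24],.2);print(env.get_state()["time"])
E
python3 - <<'E'
from h import *
for n,xy,y in(("dark",(.574,-.328),-.268),("light",(.546,-.1887),.139),("red",(.5827,.3471),-1.571),("green",(.4232,.3451),1.232),("T",T,TY),("Ts",T,TY+pi/2)):
  for a in(y,y+pi):
    print(n,[None if q is None else np.round(q,2) for q in(kin.inverse_kinematics([*xy,z],quat(a)) for z in(.075,.24))])
pick((.574,-.328),-.268,.0757,.075,60,.045)
E
```

```text
dark [array([-0.01,  0.83,  0.64,  1.76, -0.68,  0.78, -0.86]), array([-0.18,  0.7 ,  0.93,  1.69, -0.63,  1.08, -0.89])]
dark [array([ 0.12,  0.77,  0.44,  1.75, -0.47,  0.72,  2.11]), array([-0.18,  0.7 ,  0.93,  1.69, -0.62,  1.08,  2.25])]
light [array([-0.2 ,  0.71,  0.57,  1.97, -0.63,  0.64, -0.65]), array([-0.43,  0.53,  0.9 ,  1.9 , -0.51,  0.96, -0.73])]
light [array([ 0.02,  0.65,  0.28,  1.96, -0.3 ,  0.58,  2.2 ]), array([-0.36,  0.49,  0.78,  1.89, -0.42,  0.93,  2.33])]
red [array([-0.44,  0.76, -0.27,  1.67,  0.27,  0.75,  2.3 ]), array([-0.47,  0.55, -0.23,  1.59,  0.14,  1.01,  2.4 ])]
red [array([-0.83,  0.76,  0.29,  1.7 , -0.3 ,  0.72, -0.39]), array([-0.9 ,  0.57,  0.4 ,  1.63, -0.25,  1.  , -0.42])]
green [array([-1.05,  0.62,  0.32,  2.03, -0.37,  0.54, -0.8 ]), array([-1.15,  0.36,  0.44,  1.95, -0.2 ,  0.87, -0.95])]
green [array([-0.63,  0.6 , -0.21,  2.  ,  0.22,  0.56,  1.81]), array([-0.66,  0.35, -0.17,  1.92,  0.07,  0.88,  1.94])]
T [array([-0.81,  0.73,  0.55,  1.92, -0.6 ,  0.66, -1.69]), array([-0.97,  0.53,  0.78,  1.84, -0.45,  0.96, -1.81])]
T [array([-0.54,  0.66,  0.18,  1.9 , -0.2 ,  0.6 ,  1.1 ]), array([-0.65,  0.43,  0.32,  1.82, -0.16,  0.91,  1.07])]
Ts [array([-0.75,  0.71,  0.47,  1.91, -0.51,  0.64, -0.2 ]), array([-0.84,  0.47,  0.58,  1.84, -0.32,  0.93, -0.36])]
Ts [array([-0.28,  0.65, -0.16,  1.88,  0.17,  0.62,  2.35]), array([-0.37,  0.42, -0.05,  1.8 ,  0.03,  0.92,  2.47])]
hit False open 0.05450281524787368 F 64.84201312065125 z [ 0.57435894 -0.3283811   0.07651952] [-1.58869375  0.0644849   3.78259468]
lifted 0.05448822712504788 64.20777797698975 6.8167
```

```bash
cat >> h.py <<'E'
def place(xy,yaw,z,opening,q=None):
    env.reach([*xy,.24],q or orient(xy,.24,yaw));env.movel([*xy,z+.03],.2)
    for _ in range(3):
        hit=env.movel([*xy,z-.003],.03,stop_force=5);s=env.get_state();print("contact",hit,s["tcp_pos"],"want z",z,s["force"])
        if s["tcp_pos"][2]<z+.003: break
    env.grip(opening);env.movel([*xy,.24],.2);print(env.get_state()["time"])
E
python3 - <<'E'
from h import *
place(T,TY,.0855,.075,quat(TY))
over((.5827,.30),-1.571+pi,.3)   # clear of tray on the way to the red stick
p,d=camera("top");cv2.imwrite("pics/top1.png",p)
a=ortho(p,.032,.42,.72,.0,.4);cv2.imwrite("pics/o1.png",cv2.resize(a,(800,600)))
p,d=camera("scene");cv2.imwrite("pics/scene1.png",p)
E
```

```text
contact True [0.57172845 0.17760701 0.08538733] want z 0.0855 [-0.76120833 -0.58626818  5.42031272]
11.6083
```

View pics/top1.png

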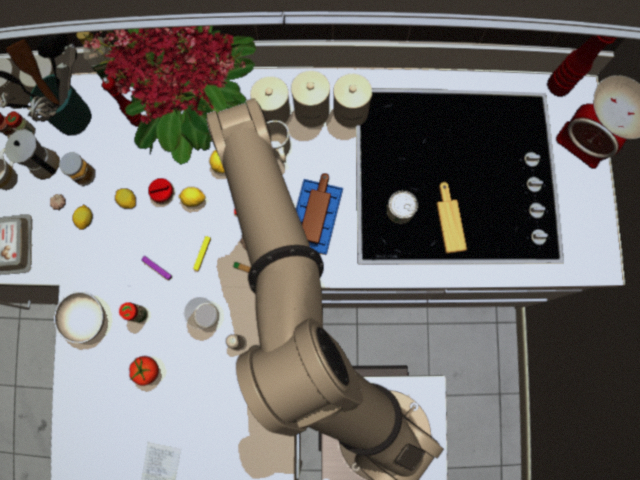

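The dark board now lies along the tray at (318,213). I'll check how well its blade is centred, then fetch the red stick.

```bash
python3 - <<'E'
from h import *
p=cv2.imread("pics/top1.png")
print(blade(p,.032,*T,(0,70,25),(30,255,200)))
pick((.5827,.3471),-1.571,.0745,.042,40,.005)
E
```

```text
(array([0.56834508, 0.17791735]), np.float32(2.89263), np.float32(142.8456), np.float32(55.341167), array([0.57509392, 0.2339084 ]))
hit False open 0.015047649567722804 F 40.49244582653046 z [0.58308672 0.34727119 0.07511479] [ 0.3677849  -0.1597775   3.15367053]
lifted 0.014586086115849195 40.023513436317444 16.6333
```

```bash
python3 - <<'E'
from h import *
p=cv2.imread("pics/top1.png");q=cv2.imread("pics/top0.png")
a=ortho(p,.032,.46,.71,.07,.27);b=ortho(q,.023,.45,.70,-.42,-.22)
cv2.imwrite("pics/cmp.png",cv2.resize(np.hstack([a,b]),None,fx=2,fy=2))
E
```

```text
(no output)
```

View pics/cmp.png

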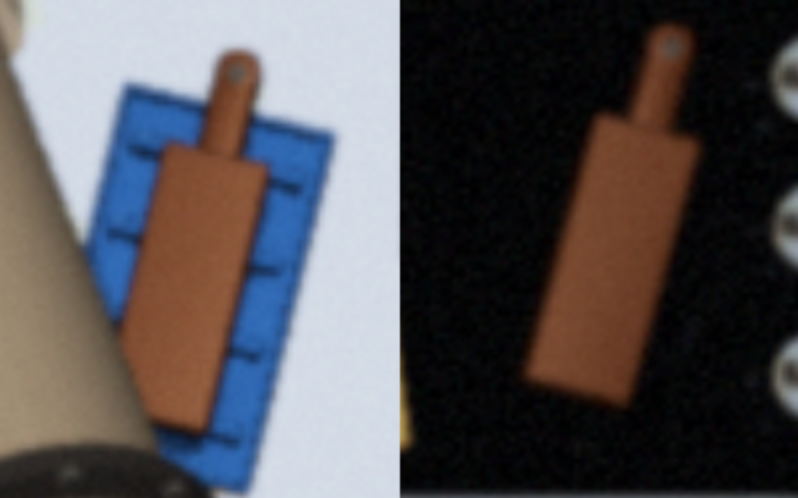

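The crop shows the blade's corners at left (163,143), (267,165) and (206,432). Its middle is about 5 mm short of the tray centre along the tray, because my opening step bled into the handle. I'll put the red stick back, re-measure with a width profile and re-centre the board.

```bash
cat >> h.py <<'E'
def blade2(img,z,cx,cy,yaw,lo,hi):
    """blade from the width profile along the board; yaw from its long sides"""
    a,x1,y1=win(img,z,cx,cy);m=hsvmask(a,lo,hi)
    n,l,s,_=cv2.connectedComponentsWithStats(m);k=l[130,130];r,c=np.nonzero(l==k)
    X,Y=x1-r/1e3-cx,y1-c/1e3-cy
    for _ in range(2):
        u=np.array([cos(yaw),sin(yaw)]);s_=X*u[0]+Y*u[1];t=-X*u[1]+Y*u[0]
        b=np.round(s_*1e3).astype(int);B=np.arange(b.min(),b.max()+1)
        w=np.array([np.sum(b==i) for i in B]);on=B[w>40];mid=on[(on>on[0]+15)&(on<on[-1]-15)]
        tm=[t[b==i].mean() for i in mid];f=np.polyfit(mid/1e3,tm,1);yaw+=atan(f[0])
    sc=(on[0]+on[-1])/2e3;tc=np.polyval(f,sc)
    return np.array([cx,cy])+sc*u+tc*np.array([-u[1],u[0]]),yaw,on[-1]-on[0]+1,np.median(w[np.isin(B,mid)])
E
python3 - <<'E'
from h import *
np.set_printoptions(precision=4,suppress=True)
p=cv2.imread("pics/top0.png")
print("hob dark",blade2(p,.023,.574,-.328,-.268,(0,70,25),(30,255,255)))
print("hob light",blade2(p,.023,.546,-.1887,.139,(10,70,60),(30,255,255)))
place((.5827,.3471),-1.571,.0751,.042)
over((.5,-.1),-.1,.3)
p,_=camera("top");cv2.imwrite("pics/top2.png",p)
print("tray dark",blade2(p,.032,.568,.178,TY,(0,70,25),(30,255,255)))
a,x1,y1=win(p,.009,*T);print("tray",rect(hsvmask(a,(100,120,60),(125,255,255)),x1,y1))
cv2.imwrite("pics/c2.png",cv2.resize(ortho(p,.032,.44,.70,.04,.40),None,fx=2,fy=2))
E
```

```text
hob dark (array([ 0.5706, -0.3254]), -0.2715077345067931, np.int64(143), np.float64(59.0))
hob light (array([ 0.5427, -0.1871]), 0.13953320713496598, np.int64(143), np.float64(60.0))
contact True [0.5825 0.3469 0.0751] want z 0.0751 [-0.8225 -0.5093  6.2671]
19.975
tray dark (array([0.5658, 0.1774]), -0.23769193819924556, np.int64(137), np.float64(52.0))
tray (array([0.5719, 0.1777]), np.float32(-0.24084651), np.float32(186.85007), np.float32(108.27319))
```

View pics/c2.png

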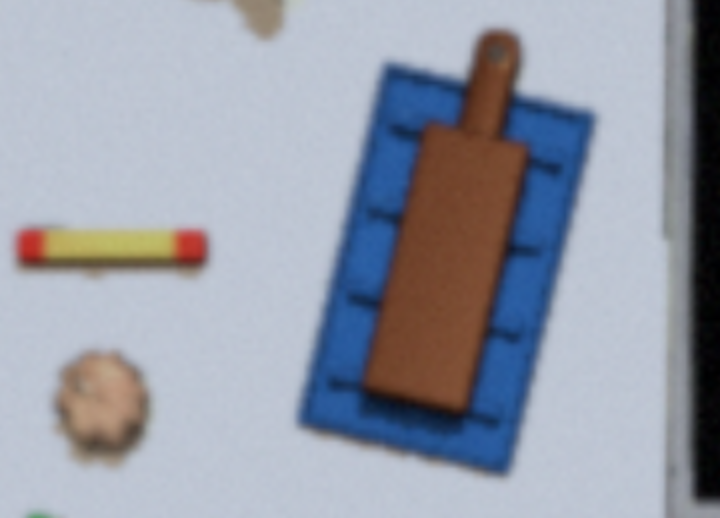

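The clear view shows the blade 5.8 mm short of the tray centre along the tray, with tray and board both well resolved. The red stick is back in place. I'll lift the board slightly, move it over and set it down.

```bash
python3 - <<'E'
from h import *
np.set_printoptions(precision=4,suppress=True)
env.grip(.075);env.reach([*T,.2],quat(TY));env.movel([*T,.0855],.12,stop_force=15)
env.grip(.045,60);env.movel([*T,.098],.1)
N=T+[.006,.0005];env.movel([*N,.098],.05)
env.movel([*N,.083],.03,stop_force=5);print(env.get_state()["tcp_pos"])
env.grip(.075);env.movel([*N,.2],.2)
pick((.5827,.3471),-1.571,.0745,.042,40,.005)
p,_=camera("top");cv2.imwrite("pics/top3.png",p)
u=np.array([cos(TY),sin(TY)])
place(T+.035*u,TY+pi/2,.0751+.032,.042)
pick((.4232,.3451),1.232,.0745,.042,40,.005)
place(T-.035*u,TY+pi/2,.0751+.032,.042)
over((.5,-.1),-.1,.3)
p,_=camera("top");cv2.imwrite("pics/top4.png",p)
cv2.imwrite("pics/c4.png",cv2.resize(ortho(p,.048,.44,.70,.04,.40),None,fx=2,fy=2))
E
```

```text
[0.5778 0.1782 0.0866]
hit False open 0.015180443595901679 F 40.7695072889328 z [0.5831 0.3473 0.0751] [-0.1983 -0.6406  3.7121]
lifted 0.015084817541048491 40.324772000312805 31.1333
contact True [0.6057 0.1693 0.1071] want z 0.1071 [-1.3221  0.0063  5.5751]
34.7083
hit False open 0.014862039049631678 F 39.75435018539429 z [0.4235 0.3453 0.075 ] [-0.5965  0.1875  4.3848]
lifted 0.01491478706076667 39.16962146759033 38.7667
contact True [0.5378 0.1859 0.107 ] want z 0.1071 [-1.5421 -1.1631  6.2654]
42.35
```

View pics/c4.png

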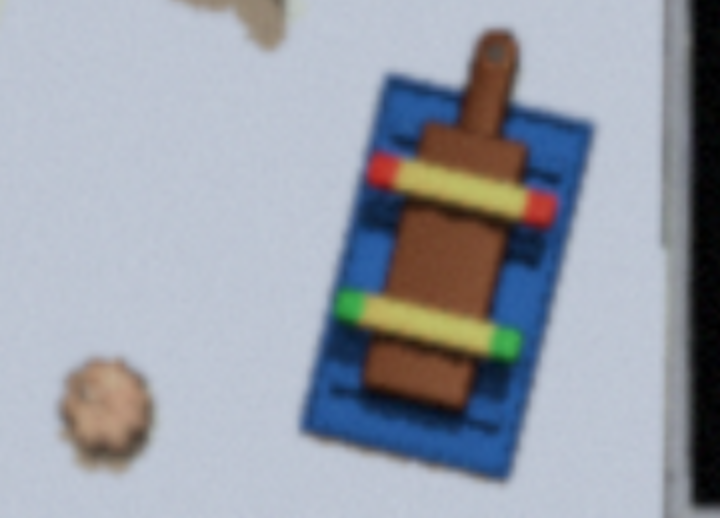

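Both sticks sit square across the blade, at red (462,187) and green (427,325): 71 mm apart and within about 1 mm of the blade's middle. Light board next.

```bash
python3 - <<'E'
from h import *
np.set_printoptions(precision=4,suppress=True)
pick((.5405,-.188),.1395,.0757,.075,60,.045)
D=T+[-.0001,.0019]
place(D,TY,.0765+.043,.072,quat(TY))
over((.5,-.1),-.1,.3)
p,_=camera("top");cv2.imwrite("pics/top5.png",p)
print("light",blade2(p,.066,*T,TY,(10,70,60),(30,255,255)))
cv2.imwrite("pics/c5.png",cv2.resize(ortho(p,.066,.44,.70,.04,.40),None,fx=2,fy=2))
p,_=camera("scene");cv2.imwrite("pics/scene5.png",p)
E
```

```text
hit False open 0.05465216902686477 F 64.12810564041138 z [ 0.5408 -0.1882  0.0764] [-1.2449  0.0312  6.2092]
lifted 0.05476252921315134 63.421339988708496 47.325
contact True [0.5716 0.1795 0.1193] want z 0.1195 [-1.6465  0.5419  5.5724]
51.3083
light (array([0.5718, 0.1772]), -0.2406688229614341, np.int64(141), np.float64(58.0))
```

View pics/c5.png

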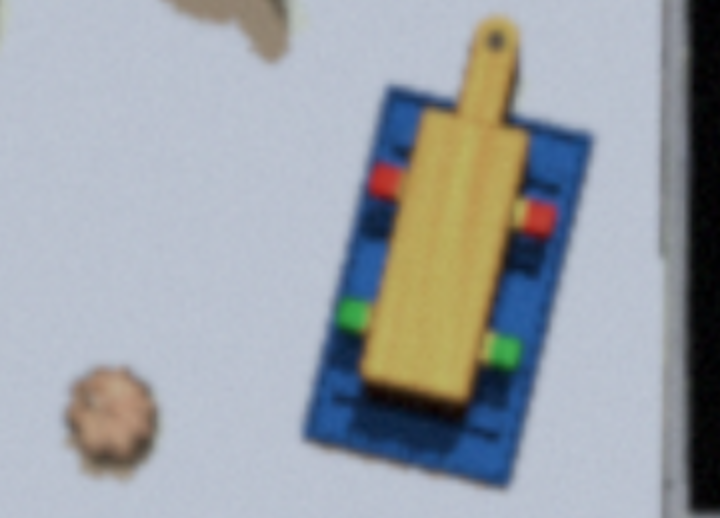

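View pics/scene5.png

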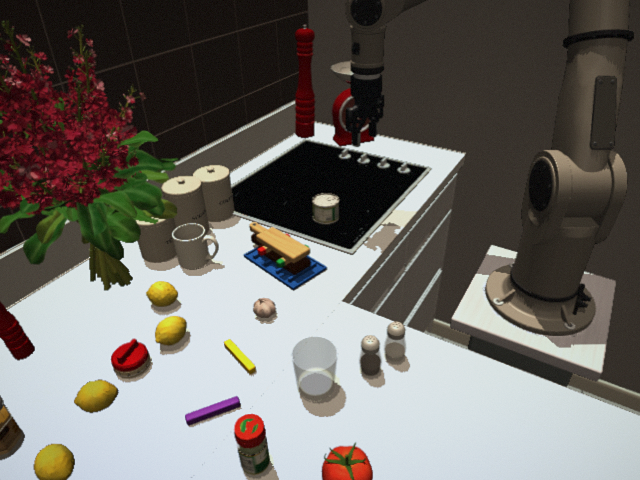

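The stack is complete, with its blade at about (445,250) in the crop. The light blade is within 1 mm of the tray and dark-blade centre, at the same yaw, and both the tin and the garlic are undisturbed. Handing in.

```bash
python3 -c "
from cell import job;print(job.job_done())"
```

```text
the job is handed in; nothing more can be done
None
```

The boards and sticks are stacked on the tray in the order asked and the job is handed in at about 53 s of robot time; by camera all parts sit within about 1–2 mm of centre, and the tin and garlic look unmoved.

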